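Slide the loaded board carrier under the inspection bridge

TASK

Two circuit-board carriers lie on the bench. Take the one that has a circuit board mounted on it by its upright grip tab and slide it, board end first, between the guide rails and under the low bridge of the inspection station until it is fully home against the end wall. Leave it lying flat there, let go of it, and leave the empty carrier where it is.

Things in the scene. Friction and masses are not known exactly. Their poses are not given: they have to be found in the camera images.
- loaded_carrier: Loose white plate 160 (x) x 80 (y) x 8 mm, flat on the bench, 0.15-0.28 kg; tan circuit board with black chips on standoffs over its +x half, up to 32 mm high. Upright aluminium grip tab centred at x -62, y 0: 24 mm along x, 12 mm thick along y (pinch across y), top at 63 mm, free all round; mass centre 40 mm ahead of it. Origin: plate centre, underside; +x from tab to board end; z up.
- empty_carrier: The same white plate with the same grip tab and four bare standoffs, but no board on it; same size, origin and axes. Lies on the bench on the other side of the robot's middle; to be left alone.
- station: Fixed. Two rails 14 mm high on the bench, which is their floor, from x 0 (mouth) to 110 mm, inner faces at y -46 and +46; flared lead-ins to x -35, 120 mm apart. White bridge over x 30 to 122, 132 mm wide, underside at 48 mm, deck top at 54; grey camera head on it from x 64, top at 86. End wall face at x 110. Origin: bench level, middle of the mouth; +x into the station, away from the robot.
- station_home (a point): Where the origin of a carrier lies when fully home against the end wall: bench level, midway between the rails (up to 6 mm side play), 30 mm past their mouth, 80 mm before the end wall. Axes as the station's; the carrier's +x points along this +x. Its grip tab is then 32 mm outside the mouth, clear of the bridge.
Not all that is in view belongs to the job. What is shaped like the loaded_carrier but blue is not meant.

How it is judged:
By the outcome, as a careful person would: the job done as asked, in the order asked, and still so for the second after the job is handed in, with the robot touching nothing.
It also fails if it takes over 46 s, if anything falls off the work surface, if the arm or the gripper's body presses on something with over 40 N, if the wrist force passes 120 N, or if a joint passes its speed limit or range.

ROBOT

A 6-joint arm with a two-finger parallel gripper is mounted at the origin on the work surface. World frame = base frame: x ahead of the robot, y to its left, z up, the work surface at z = 0. Lengths are in m, angles in rad, forces in N, time in s.
With the tool pointing down it reaches from about 0.35 to 0.975 m from the base axis. Payload 17.4 kg.
Tool frame: the origin (TCP) lies midway between the tips of the shut fingers; the grasp point (between the pads) lies 19 mm behind it (bot.hold_point_z is the distance from the TCP to the grasp point, in m); z points along the fingers, x is the direction in which the jaws open and shut, and the axes are right-handed (so a half turn about z gives the same grasp; the last joint's range is limited). The gripper opens to 85 mm and grips with 20 to 120 N. Pads are 22 mm wide; open, the fingers measure 114 mm over their backs; the gripper's body (76 mm by 85 mm) begins 54 mm behind the grasp point. The pads swing forward as they close: fully open they stand 13 mm farther back than shut.
Start: joints at [1.277, 0.116, 1.442, -0, 1.584, -0.038], TCP at [0.171, 0.653, 0.231] pointing down, gripper open.
Joint ranges: [-2.83, 2.83], [-0.83, 2.19], [0.07, 2.5], [-1.14, 4.28], [0.01, 3], [-2.97, 2.97]. Speed limits (rad/s): [1.89, 1.89, 2.22, 3.14, 3.14, 3.14].

INTERFACE

Orientations are given as a rotation vector (axis times angle).
In Python, from rig import bot gives the robot as it stands. Calls block until the motion is done:
- bot.reach(position, orientation): joint-space move of the TCP to a pose.
- bot.movel(position, orientation=None, rate=0.15): straight line of the TCP; orientation=None keeps the orientation; rate is the mean speed in m/s.
- bot.movej(angles): joint-space move.
- bot.gripper_open() and bot.grab(): open the fingers fully, or close them until they stop; the grip force is fixed at half the most.
- bot.dwell(seconds).
- bot.solve_ik(position, orientation): joint angles nearest the present ones, or None.
- bot.observe(): the state.
- bot.camera(name): name is "scene" or "top" or "wrist"; returns the picture (420x560x3 uint8, red, green, blue); there is no depth.
- bot.camera_model(name): a dict with "fx", "fy", "cx", "cy" (pixels), "cam_to_world" (4x4, takes a point from camera to world coordinates); the wrist camera has in their place "T_tool_cam" (4x4, takes a point from camera to tool coordinates, whose origin is the TCP and whose axes are the tool frame's). Camera axes: x right, y down, z forward; pixel columns grow to the right and rows downward; lengths in m; the calibration is good to about 2 mm. A picture is of the moment at which its call begins: read the wrist's pose just before it. camera_model takes no time and is no camera call.
A pose or a line that the arm cannot do raises bot.Unreachable and nothing moves.
- bot.job_done(): hands the job in, once; it reports no verdict.
The state is a dict: "clock": time; "joint_pos": joint angles; "qvel": joint speeds; "effort": joint torques, N m; "tool_pos": TCP position; "tcp_rot": TCP orientation; "wrist_force": force on the tool from outside, world axes, zero at the start; "wrist_torque": the same for the moment, N m; "gripper_width": opening from 0.0 (shut) to 1.0 (fully open).
Only numpy, scipy, OpenCV 4.12 (cv2) and the standard library are available. Lean on these libraries where they do the work, as an engineer would, in place of code of your own. Each camera call takes 0.05 s, during which the arm holds its last target.

## Working session

There is one attempt and no reset: what is moved stays moved. The work goes in short steps, each a Python script; the robot and the scene stay as the last script left them, time stands still between calls to the robot, and variables do not carry over. Pictures are saved under pics/ and viewed, and the job is handed in when it is done.

```bash
mkdir -p pics; ls; python3 - <<'E'
from rig import bot
import cv2
for n in("scene","top"):
    im=bot.camera(n); cv2.imwrite(f"pics/{n}0.png",im[...,::-1]); m=bot.camera_model(n); print(n,m)
print(bot.observe())
E
```

```text
pics
scene {'fx': 394.2922411852155, 'fy': 394.2922411852155, 'cx': 288.812765639834, 'cy': 214.67334478744087, 'cam_to_world': array([[ 0.85886741,  0.30610015, -0.41066955,  0.87882321],
       [ 0.51162124, -0.47466071,  0.71619894, -0.760575  ],
       [ 0.02429991, -0.82522719, -0.56427795,  0.66763917],
       [ 0.        ,  0.        ,  0.        ,  1.        ]])}
top {'fx': 395.99250897047807, 'fy': 395.99250897047807, 'cx': 289.6782208782014, 'cy': 207.66364118428555, 'cam_to_world': array([[-0.00131243, -0.98587975,  0.16744966,  0.30049767],
       [-0.9997843 ,  0.00476442,  0.02021498, -0.00108277],
       [-0.02072734, -0.16738702, -0.98567336,  0.89084569],
       [ 0.        ,  0.        ,  0.        ,  1.        ]])}
{'clock': 0.1, 'joint_pos': array([ 1.27720884e+00,  1.16431138e-01,  1.44216478e+00, -3.20082707e-06,
        1.58402125e+00, -3.77993108e-02]), 'qvel': array([ 0.00104473, -0.00150332, -0.00402627, -0.00111579,  0.00139257,
        0.0005893 ]), 'effort': array([ 1.41742752e-03, -7.33650613e+01, -6.33804560e+01, -1.30320464e-04,
        5.20722853e-03, -5.81557151e-05]), 'tool_pos': array([0.1707416 , 0.6528775 , 0.23066156]), 'tcp_rot': array([ 2.48616039e+00,  1.91959747e+00, -1.30689050e-03]), 'wrist_force': array([-0.15485065, -0.3201746 , -1.03565437]), 'wrist_torque': array([-0.00871985,  0.05507208, -0.02090065]), 'gripper_width': 0.998132971107107}
```

View pics/scene0.png

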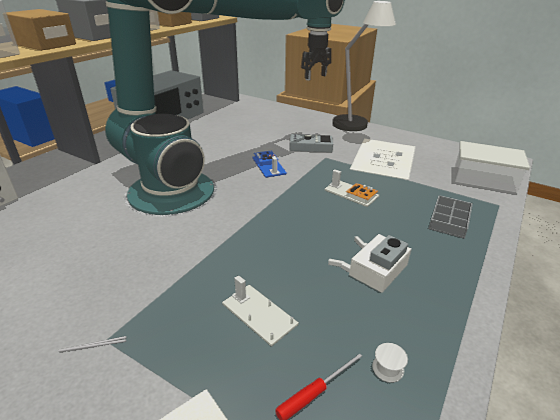

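View pics/top0.png

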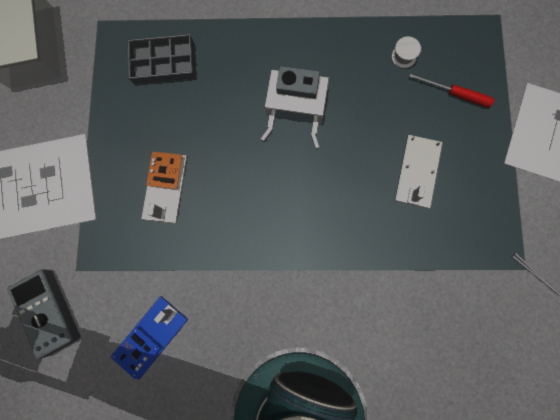

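Top view: the candidates are the white carrier with a board at (165,187), the white empty one at (419,171) and the blue one at (150,337), which is the decoy. I choose (165,187). The station's bridge is at (297,92), with its mouth towards the robot.

```bash
python3 - <<'E'
import cv2,numpy as np
im=cv2.imread("pics/top0.png")
a=cv2.resize(im[145:230,130:200],None,fx=6,fy=6,interpolation=cv2.INTER_CUBIC)
b=cv2.resize(im[60:155,255:335],None,fx=5.5,fy=5.5,interpolation=cv2.INTER_CUBIC)
h=max(a.shape[0],b.shape[0])
o=np.zeros((h,a.shape[1]+b.shape[1],3),np.uint8); o[:a.shape[0],:a.shape[1]]=a;o[:b.shape[0],a.shape[1]:]=b
cv2.imwrite("pics/crop1.png",o);print(o.shape)
s=cv2.imread("pics/scene0.png")
cv2.imwrite("pics/crop2.png",np.hstack([cv2.resize(s[155:215,315:395],None,fx=5,fy=5,interpolation=cv2.INTER_CUBIC),cv2.resize(s[225:300,320:420],(400,300),interpolation=cv2.INTER_CUBIC)]))
E
```

```text
(522, 860, 3)
```

View pics/crop1.png

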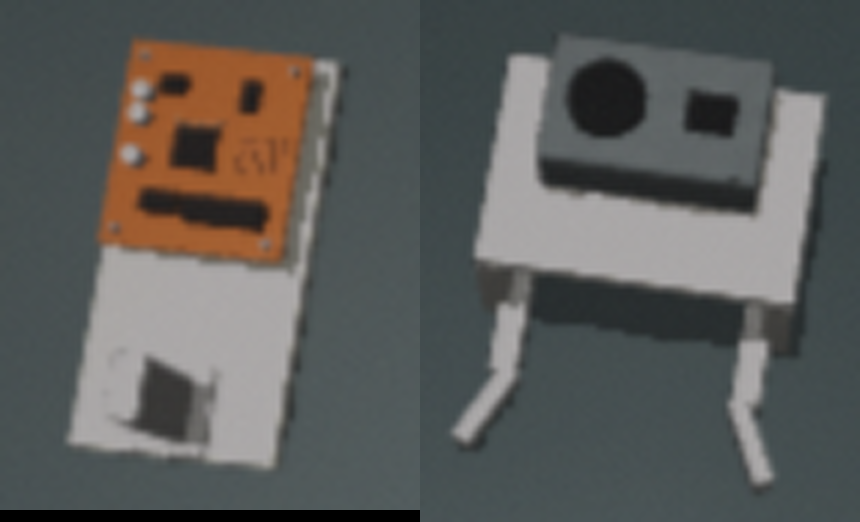

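View pics/crop2.png

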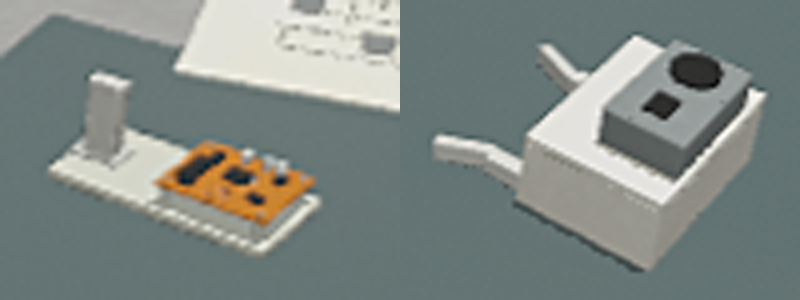

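The crop confirms an orange board with chips at the far end of the plate and a tab at the near end. I'll fit the poses now.

```bash
cat > h.py <<'E'
import numpy as np
from scipy.optimize import least_squares
def proj(m,T,P):
    P=np.asarray(P,float); C=(P-T[:3,3])@T[:3,:3]
    return np.c_[m['fx']*C[:,0]/C[:,2]+m['cx'],m['fy']*C[:,1]/C[:,2]+m['cy']]
def pl(p,L):
    c,s=np.cos(p[2]),np.sin(p[2]); L=np.asarray(L,float)
    return np.c_[p[0]+c*L[:,0]-s*L[:,1],p[1]+s*L[:,0]+c*L[:,1],L[:,2]]
def fit(obs,p0):
    # obs: list of (model,T,local pts m,pixels)
    f=lambda p:np.concatenate([(proj(m,T,pl(p,L))-px).ravel() for m,T,L,px in obs])
    r=least_squares(f,p0,loss='soft_l1'); return r.x,f(r.x).reshape(-1,2)
E
python3 - <<'E'
from rig import bot
from h import *
t=bot.camera_model("top");s=bot.camera_model("scene");Tt,Ts=t['cam_to_world'],s['cam_to_world']
u=lambda q,k,o:(np.array(q)+.5)/k-.5+np.array(o)
L=np.array([[-80,40,8],[-80,-40,8],[80,-40,8]])/1e3
px=u([[68,443],[275,467],[340,62]],6,[130,145])
Ls=np.array([[-80,40,8],[-80,-40,8],[80,-40,8]])/1e3
# scene: crop2 k=5 offset 315,155
px2=u([[48,168],[258,252],[320,200]],5,[315,155])
L2=np.array([[-80,-40,8],[80,-40,8],[80,-40,8]])/1e3
p,r=fit([(t,Tt,L,px)],[.5,.3,0]);print(p,r.round(1).tolist())
print(proj(s,Ts,pl(p,np.array([[-80,40,8],[-80,-40,8],[80,-40,8],[80,40,8],[-62,0,63]])/1e3)).round(1).tolist())
S=np.array([[30,66,54],[30,-66,54],[122,66,54],[122,-66,54]])/1e3
ps=u([[55,258],[375,305],[93,55],[405,95]],5.5,[255,60])
q,r=fit([(t,Tt,S,ps)],[.6,0,0]);print(q,r.round(1).tolist())
print(proj(s,Ts,pl(q,S)).round(1).tolist())
E
```

```text
[ 0.50183652  0.30615182 -0.11392818] [[-0.1, 0.2], [-0.0, 0.0], [0.1, -0.3]]
[[337.2, 178.8], [324.5, 187.9], [367.8, 204.6], [379.4, 194.3], [337.1, 170.4]]
[ 0.63251807  0.01180883 -0.15744527] [[-0.1, 0.3], [0.1, -0.1], [-0.3, -0.4], [0.4, 0.1]]
[[378.6, 233.1], [351.4, 257.9], [411.4, 247.9], [385.8, 275.5]]
```

Both fits agree with the scene view: its plate corner is at (324.6,188.6) against (324.5,187.9) predicted, and the bridge corner at (351,258.7) against (351.4,257.9). I'll refine both with the wrist camera, station first.

```bash
cat >> h.py <<'E'
from scipy.spatial.transform import Rotation as R
def down(yaw): # tool x along world angle yaw, z down
    c,s=np.cos(yaw),np.sin(yaw)
    return R.from_matrix(np.c_[[c,s,0],[s,-c,0],[0,0,-1]]).as_rotvec()
def look(bot,name):
    import cv2
    o=bot.observe(); im=bot.camera("wrist")
    T=np.eye(4);T[:3,:3]=R.from_rotvec(o['tcp_rot']).as_matrix();T[:3,3]=o['tool_pos']
    m=bot.camera_model("wrist"); T=T@np.asarray(m['T_tool_cam'])
    cv2.imwrite(f"pics/{name}.png",im[...,::-1]); np.save(f"pics/{name}.npy",T)
    return m,T,o
E
python3 - <<'E'
from rig import bot
from h import *
m=bot.camera_model("wrist");print(m)
for pos,yaw in (([.50,.04,.30],-.157+np.pi/2),([.50,.04,.30],-.157-np.pi/2),([.42,.315,.25],-.114+np.pi/2),([.42,.315,.25],-.114-np.pi/2)):
    print(bot.solve_ik(pos,down(yaw)))
E
```

```text
{'fx': 289.9512831548154, 'fy': 289.9512831548154, 'cx': 279.723299905599, 'cy': 212.11753458555748, 'T_tool_cam': array([[ 9.99999886e-01,  1.77575867e-04, -4.43487243e-04,
        -6.47441378e-04],
       [-5.55734665e-05,  9.65285286e-01,  2.61197843e-01,
        -6.50928810e-02],
       [ 4.74474144e-04, -2.61197789e-01,  9.65285186e-01,
        -1.43627468e-01],
       [ 0.00000000e+00,  0.00000000e+00,  0.00000000e+00,
         1.00000000e+00]])}
[ 0.02897048 -0.27446976  1.69942821  0.          1.71663421 -1.38482584]
[ 2.89704831e-02 -2.74469761e-01  1.69942821e+00 -4.44089210e-16
  1.71663421e+00  1.75676681e+00]
[ 0.59491056 -0.21815444  1.7331923   0.          1.62655479 -0.86188577]
[ 0.59491056 -0.21815444  1.7331923   0.          1.62655479  2.27970689]
```

```bash
python3 - <<'E'
from rig import bot
from h import *
bot.reach([.58,.02,.27],down(-.157+np.pi/2)); bot.dwell(.2); m,T,o=look(bot,"wst"); print(o['clock'],o['tool_pos'])
bot.reach([.45,.312,.22],down(-.114+np.pi/2)); bot.dwell(.2); m,T,o=look(bot,"wca"); print(o['clock'],o['tool_pos'])
E
```

```text
2.9667 [0.58001597 0.02036685 0.2699477 ]
4.4417 [0.45063437 0.31129083 0.22012698]
```

View pics/wst.png

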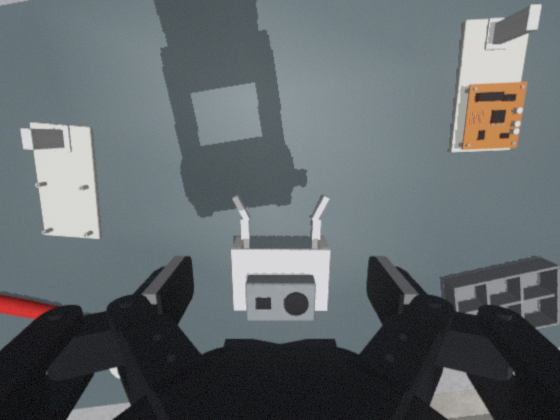

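View pics/wca.png

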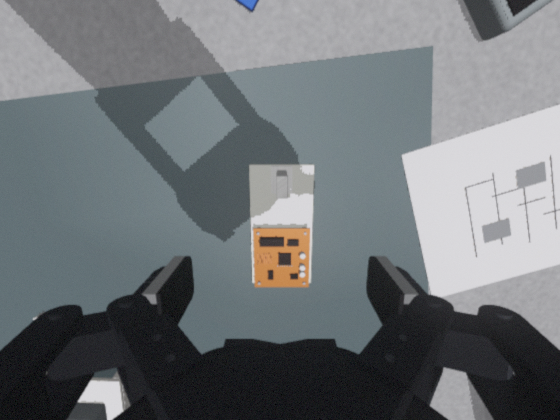

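The wrist views show the station's lead-ins at (240,205) and (322,205), and the carrier's tab at (283,183) with the board at (282,257). I'll enlarge both to pick corners, with the predicted ones overlaid.

```bash
python3 - <<'E'
import cv2
from rig import bot
from h import *
m=bot.camera_model("wrist")
def mk(n,x0,y0,w,h,k,p,L):
    im=cv2.imread(f"pics/{n}.png"); T=np.load(f"pics/{n}.npy")
    c=cv2.resize(im[y0:y0+h,x0:x0+w],None,fx=k,fy=k,interpolation=cv2.INTER_CUBIC)
    P=proj(m,T,pl(p,np.array(L)/1e3)); print(n,P.round(1).tolist())
    for a in (P-[x0,y0]+.5)*k-.5: cv2.circle(c,tuple(int(v) for v in a.round()),3,(0,0,255),1)
    return c
a=mk("wca",240,155,85,145,4,[.5018,.3062,-.1139],[[-80,40,8],[-80,-40,8],[80,40,8],[80,-40,8],[-74,6,63],[-74,-6,63],[-50,6,63],[-50,-6,63]])
b=mk("wst",225,190,112,140,4,[.6325,.0118,-.1574],[[30,66,54],[30,-66,54],[122,66,54],[122,-66,54],[0,46,14],[0,-46,14],[-35,60,14],[-35,-60,14]])
h=max(len(a),len(b)); z=lambda i:cv2.copyMakeBorder(i,0,h-len(i),0,0,0)
cv2.imwrite("pics/wz.png",np.hstack([z(a),z(b)])); print(a.shape,b.shape)
E
```

```text
wca [[313.9, 164.8], [248.2, 164.8], [310.5, 283.2], [251.7, 283.3], [287.1, 176.1], [275.5, 176.1], [286.9, 198.7], [275.6, 198.7]]
wst [[329.8, 249.2], [230.6, 249.1], [326.8, 309.9], [233.4, 309.8], [312.2, 219.0], [248.2, 219.0], [322.9, 195.2], [237.5, 195.1]]
(580, 340, 3) (560, 448, 3)
```

View pics/wz.png

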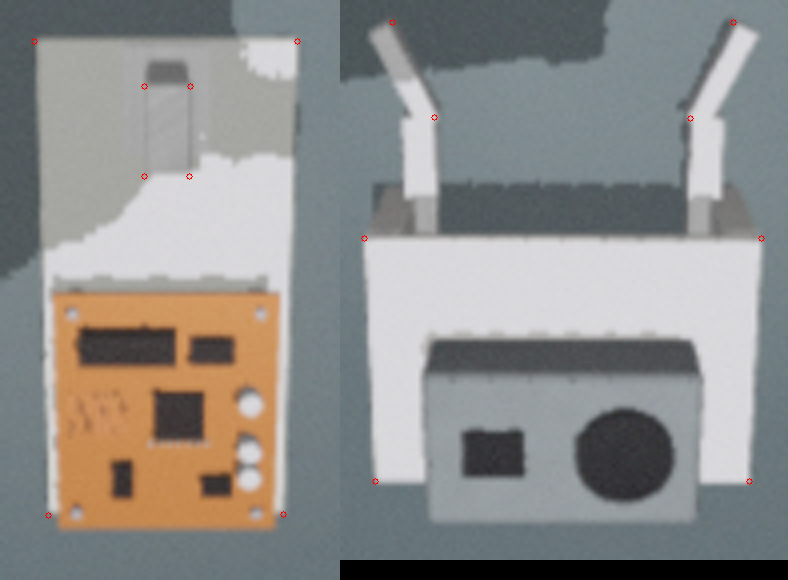

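The overlay matches within about 1 px (roughly 1.2 mm) on both the tab and the station. Next is the grasp.

```bash
python3 - <<'E'
from rig import bot
from h import *
print(bot.hold_point_z)
p=[.5018,.3062,-.1139]; tab=pl(p,[[-.0625,0,0]])[0]; o=down(p[2]+np.pi/2)
bot.reach([tab[0],tab[1],.12],o)
bot.movel([tab[0],tab[1],.025],rate=.12)
f0=bot.observe()['wrist_force']
bot.grab(); s=bot.observe(); print(s['clock'],s['gripper_width'],s['tool_pos'],f0,s['wrist_force'])
m,T,o=look(bot,"wg")
bot.movel([s['tool_pos'][0],s['tool_pos'][1],.055],rate=.1); bot.dwell(.2)
s=bot.observe(); print(s['clock'],s['gripper_width'],s['wrist_force'],s['wrist_torque'])
import cv2
cv2.imwrite("pics/sc1.png",bot.camera("scene")[...,::-1]);look(bot,"wg2")
E
python3 -c "
import cv2,numpy as np
s=cv2.imread('pics/sc1.png')[100:230,280:440]
w=cv2.imread('pics/wg2.png')
cv2.imwrite('pics/v1.png',np.hstack([cv2.resize(s,(400,325)),cv2.resize(w,(400,325))]))"
```

```text
0.0187
6.5833 0.13697507737237763 [0.4398188  0.31336985 0.02522133] [-0.14416837 -0.08236714  0.16831994] [0.143549   0.18243553 2.84696002]
7.2833 0.1312307670132114 [-1.22014159 -0.0239195  -2.41858689] [ 0.08820155  0.11040555 -0.03051653]
```

View pics/v1.png

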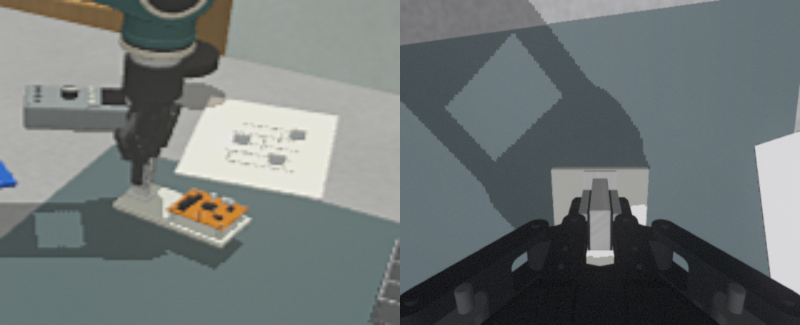

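The carrier is held level: opening 0.131 is about the 12 mm tab, and the load is about 2.4 N. I'll carry it to in front of the mouth, set it down, and look.

```bash
python3 - <<'E'
from rig import bot
from h import *
q=[.6325,.0118,-.1574]; o=down(q[2]+np.pi/2)
t=pl(q,[[-.2075,0,0]])[0]
bot.movel([t[0],t[1],.055],o,rate=.18)
bot.movel([t[0],t[1],.026],o,rate=.06); bot.dwell(.2)
s=bot.observe(); print(s['clock'],s['gripper_width'],s['tool_pos'],t,s['wrist_force'],s['wrist_torque'])
import cv2
cv2.imwrite("pics/sc2.png",bot.camera("scene")[...,::-1]); im=bot.camera("top")[...,::-1].copy()
m=bot.camera_model("top");P=proj(m,m['cam_to_world'],np.r_[pl(q,np.array([[-225,40,8],[-225,-40,8],[-65,40,8],[-65,-40,8]])/1e3)])
print(P)
c=cv2.resize(im[70:220,230:370],None,fx=4,fy=4,interpolation=cv2.INTER_CUBIC)
for a in (P-[230,70]+.5)*4-.5: cv2.circle(c,tuple(int(v) for v in a.round()),3,(0,0,255),1)
cv2.imwrite("pics/v2.png",c)
E
```

```text
9.8667 0.13439346391823773 [0.4274755  0.0443227  0.02576026] [0.42756508 0.04432581 0.        ] [ 0.26199178 -1.10382169 -2.61530751] [ 0.03700358  0.07534507 -0.00642407]
[[258.80759604 222.66967386]
 [293.92444607 228.07919909]
 [270.41539447 154.94379298]
 [304.58167179 159.92560673]]
```

View pics/v2.png

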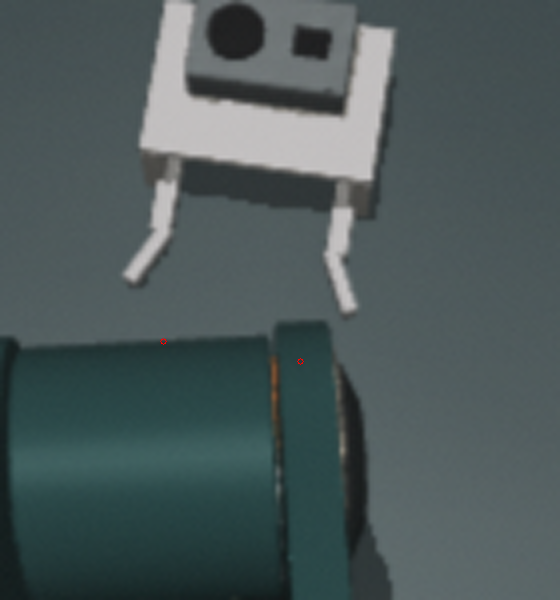

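View pics/sc2.png

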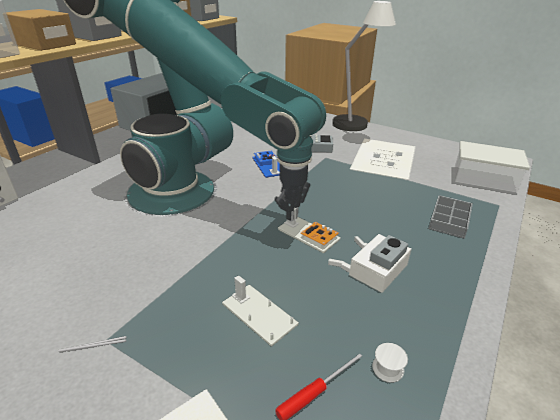

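The arm blocks the top view, but the scene view shows the carrier in front of the mouth at (317,235). I'll check its alignment there by overlay.

```bash
python3 - <<'E'
from rig import bot
from h import *
import cv2
q=[.6325,.0118,-.1574]
im=cv2.imread("pics/sc2.png");m=bot.camera_model("scene")
P=proj(m,m['cam_to_world'],pl(q,np.array([[-225,-40,8],[-65,-40,8],[-65,40,8],[0,-46,14],[0,46,14],[30,-66,54],[30,66,54]])/1e3))
x0,y0=270,205
c=cv2.resize(im[y0:y0+90,x0:x0+130],None,fx=6,fy=6,interpolation=cv2.INTER_CUBIC)
for a in (P-[x0,y0]+.5)*6-.5: cv2.circle(c,tuple(int(v) for v in a.round()),3,(0,0,255),1)
cv2.imwrite("pics/v3.png",c)
E
```

```text
(no output)
```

View pics/v3.png

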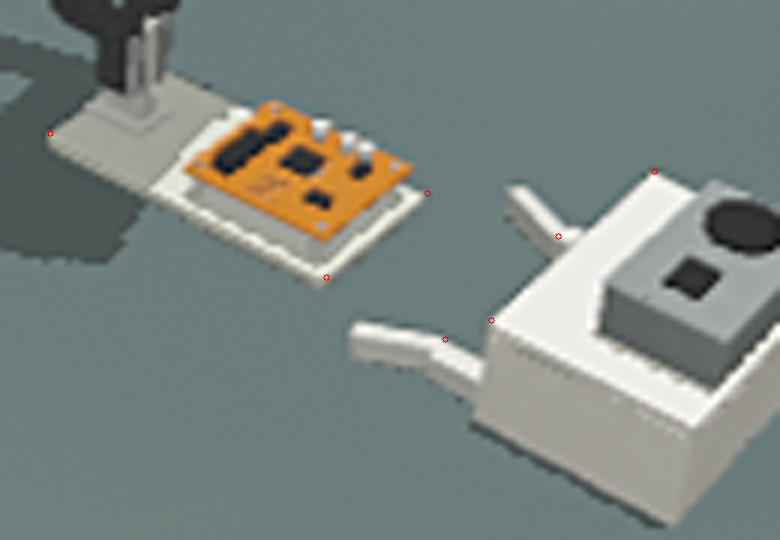

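It is aligned within about 1 px. I'll slide it in by stages and watch the force.

```bash
cat > ins.py <<'E'
from rig import bot
from h import *
q=[.6325,.0118,-.1574]; o=down(q[2]+np.pi/2); c,s_=np.cos(q[2]),np.sin(q[2])
def rep(x):
    s=bot.observe();f=s['wrist_force'];fl=[c*f[0]+s_*f[1],-s_*f[0]+c*f[1],f[2]]
    d=s['tool_pos']-pl(q,[[0,0,0]])[0]
    print(x,round(s['clock'],2),np.round(fl,1),'tcp',np.round([1e3*(c*d[0]+s_*d[1]),1e3*(-s_*d[0]+c*d[1]),1e3*d[2]],1),np.round(s['wrist_torque'],2),round(s['gripper_width'],3)); return fl
def go(x,y=0,z=.0254,rate=.05):
    t=pl(q,[[x-.0625,y,0]])[0]; bot.movel([t[0],t[1],z],o,rate=rate); bot.dwell(.1); return rep(x)
E
python3 - <<'E'
from ins import *
f0=np.array(rep('s'))
for x,r in((-.085,.08),(-.05,.05),(-.02,.05),(.005,.05),(.022,.05)):
    f=np.array(go(x,rate=r))-f0
    if f[0]<-12 or abs(f[1])>12: print("STOP");break
E
```

```text
s 9.97 [ 0.1 -0.  -2.5] tcp [-207.6   -0.    25.9] [ 0.06  0.1  -0.01] 0.13
-0.085 10.97 [ 1.   0.5 -2.1] tcp [-147.8    0.    25.4] [ 0.07  0.08 -0.04] 0.134
-0.05 11.92 [ 0.5 -0.7 -2.2] tcp [-112.7   -0.    25.4] [-0.    0.07 -0.06] 0.133
-0.02 12.77 [ 0.7 -0.2 -2.3] tcp [-82.7   0.   25.4] [ 0.05  0.07 -0.07] 0.137
0.005 13.52 [-0.3  0.1 -2.5] tcp [-57.7   0.   25.4] [ 0.03  0.07 -0.03] 0.137
0.022 14.11 [ 0.   0.3 -1.5] tcp [-40.6   0.   25.4] [ 0.01  0.05 -0.04] 0.135
```

```bash
python3 - <<'E'
from ins import *
go(.026,z=.0252,rate=.02)
for i in range(1,12):
    f=go(.026+.001*i,z=.0252,rate=.02)
    if f[0]<-10 or abs(f[1])>15: print("contact");break
E
```

```text
0.026 14.56 [ 1.  -0.6 -1.9] tcp [-36.5   0.   25.2] [-0.05 -0.09 -0.03] 0.133
0.027 14.91 [ 0.2  0.6 -1.3] tcp [-35.4   0.   25.3] [ 0.02 -0.14  0.04] 0.131
0.027999999999999997 15.26 [ 0.5  0.7 -2. ] tcp [-34.4   0.   25.2] [-0.04 -0.12 -0.04] 0.137
0.028999999999999998 15.61 [ 0.4  0.9 -1. ] tcp [-33.4   0.   25.2] [ 0.02 -0.09 -0.01] 0.133
0.03 15.96 [ 1.  -0.3 -1.4] tcp [-32.4   0.   25.2] [-0.03 -0.1   0.05] 0.128
0.031 16.31 [-5.8  0.   1.7] tcp [-31.9   0.   25.2] [ 0.2   0.73 -0.03] 0.131
0.032 16.66 [-16.6  -0.1   9.6] tcp [-31.8   0.1  25.2] [ 0.36  2.22 -0.12] 0.133
contact
```

Contact came at 30.5–31 mm travel, as expected, and the force rises at the end wall. I'll ease the push, let go and inspect.

```bash
python3 - <<'E'
from ins import *
import cv2
go(.031,z=.0250,rate=.02)
bot.gripper_open(); rep('open')
t=bot.observe()['tool_pos']
bot.movel([t[0],t[1],.14],rate=.12)
t2=pl(q,[[-.20,0,.25]])[0]; bot.reach([t2[0],t2[1],.27],o); bot.dwell(.2); rep('up')
look(bot,"wf")
for n in("scene","top"): cv2.imwrite(f"pics/{n}9.png",bot.camera(n)[...,::-1])
H=[.030,0]
L=np.array([[-80,40,8],[-80,-40,8],[-74,6,63],[-74,-6,63],[-50,6,63],[-50,-6,63]])/1e3+[.03,0,0]
m=bot.camera_model("wrist");T=np.load("pics/wf.npy");w=cv2.imread("pics/wf.png");P=proj(m,T,pl(q,L));print(P.round())
for a in P: pass
x0,y0=[int(v) for v in P.mean(0)-[50,45]];k=4
x0=max(x0,0);y0=max(y0,0)
cr=cv2.resize(w[y0:y0+110,x0:x0+100],None,fx=k,fy=k,interpolation=cv2.INTER_CUBIC)
for a in (P-[x0,y0]+.5)*k-.5: cv2.circle(cr,tuple(int(v) for v in a.round()),3,(0,0,255),1)
m=bot.camera_model("scene");P=proj(m,m['cam_to_world'],pl(q,L));s=cv2.imread("pics/scene9.png");x0,y0=310,200
cs=cv2.resize(s[y0:y0+110,x0:x0+100],None,fx=k,fy=k,interpolation=cv2.INTER_CUBIC)
for a in (P-[x0,y0]+.5)*k-.5: cv2.circle(cs,tuple(int(v) for v in a.round()),3,(0,0,255),1)
cv2.imwrite("pics/v9.png",np.hstack([cv2.copyMakeBorder(cr,0,440-len(cr),0,0,0),cs]))
E
```

```text
0.031 17.01 [-7.5  0.9  6.8] tcp [-31.9   0.1  25.2] [ 0.26  1.09 -0.02] 0.137
open 17.72 [ 1.2 -1.1  0.1] tcp [-31.5  -0.   25. ] [-0.01  0.02  0.03] 0.998
up 19.88 [ 0.1 -0.6  0.1] tcp [-1.995e+02 -1.000e-01  2.688e+02] [ 0.03  0.02 -0.03] 0.999
[[306. 279.]
 [254. 279.]
 [285. 302.]
 [276. 302.]
 [285. 317.]
 [276. 317.]]
```

View pics/v9.png

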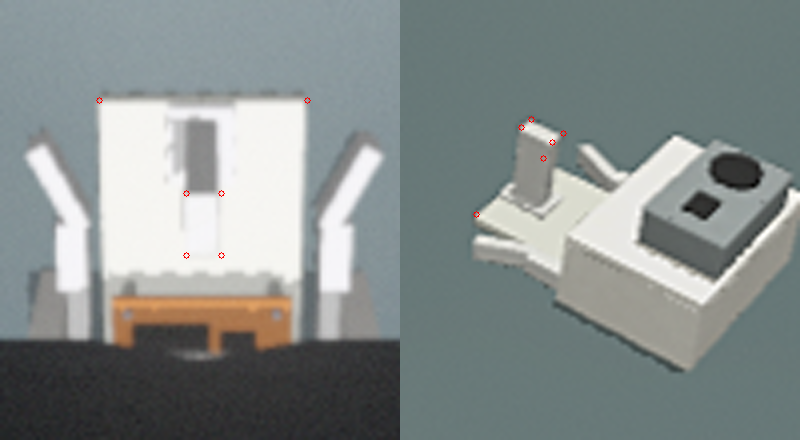

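View pics/top9.png

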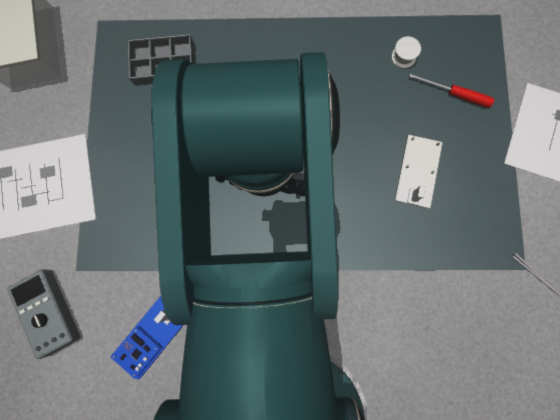

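View pics/scene9.png

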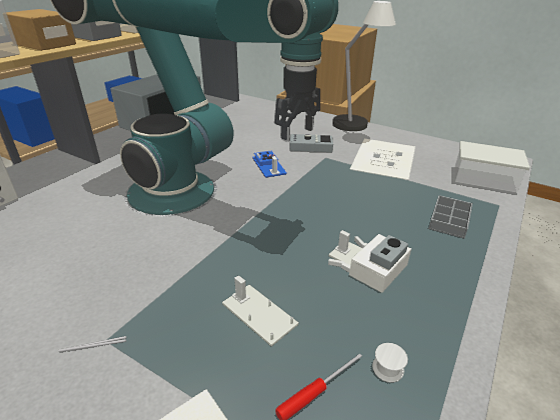

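```bash
python3 -c "
from rig import bot
print(bot.job_done())"
```

```text
the job is handed in; nothing more can be done
None
```

I took the white carrier with the orange board by its tab and slid it board end first under the bridge. I pushed it against the end wall, let go and moved the arm clear. I handed the job in at about 20 s.

**Against the wall:** contact came at 30.5–31 mm of travel, where 30 mm was expected. The push rose to about 17 N there. There was no side contact with the rails on the way in.

**Last checks:**
- **Tab:** its top is within about 1 px of its predicted home place in the wrist and scene views.
- **Plate:** it looks centred between the rails and flat, and the gripper reads no load.
- **Empty carrier:** it is where it started.

**What disagreed or was not seen:**
- **Rear edge:** the plate's rear edge shows about 1 px (1–1.5 mm) towards the robot. Nearly the same offset showed before I grasped it, so I took it as an edge-picking bias.
- **Board end:** it is hidden under the bridge, so "fully home" rests on the push force and the tab position. The arm also blocked the final top view of the station.

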